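# Lock the bayonet lid on the red topping canister

### The arm

A 7-joint arm with a two-finger parallel gripper is mounted at the origin on a cart in front of the work surface, level with it; the furniture and walls round the work are solid. World frame = base frame: x ahead of the robot, y to its left, z up, the work surface at z = 0. Lengths are in m, angles in rad, forces in N, time in s.
With the tool pointing down it reaches from about 0.4 to 0.85 m from the base axis. Payload 4.5 kg.
Tool frame: the origin (TCP) lies at the very end of the fingers, on their centre line; the grasp point (between the pads) lies 19 mm behind it; z points along the fingers, y is the line along which they close (so a half turn about z gives the same grasp; the last joint's range is limited). The gripper opens to 88 mm and grips with 3 to 60 N. Pads are 18 mm wide; open, the fingers measure 123 mm over their backs; the gripper's body (75 mm by 187 mm) begins 45 mm behind the grasp point.
Start: joints at [-1.188, 0.689, -0.195, 1.565, 0.157, 0.902, -0.215], TCP at [0.214, 0.587, 0.239] pointing down, gripper open.
Joint ranges: [-3.01, 3.01], [-0.46, 2.08], [-1.47, 1.51], [0.13, 2.56], [-1, 4.14], [0.04, 2.09], [-2.66, 2.66]. Speed limits (rad/s): [2.57, 2.57, 3.14, 3.14, 3.14, 3.14, 3.14].

### API

Orientations are given as a unit quaternion [x, y, z, w].
In Python, from plant import r gives the robot as it stands. The module is installed in compiled form; this text tells all that it offers.
- The arm moves only by the tool step_arm, never from a script. Its argument "increments" is a list of rows, each a list of 2 entries, a list of its own where there are three numbers: the shift along the world's x, y, z in cm, then the turn, a rotation vector about the world's x, y, z in degrees. A call has exactly 10 rows; each row shifts and turns the commanded pose from where the row before left it; what a row does not reach is not made up. A row lasts 1/10 s, in which the tool goes at most 50 mm and 8.59 degrees, less where a joint would pass 70% of its speed; a pose out of reach is approached as far as the arm can. A call is refused whole if a number of a shift passes 5 or a number of a turn 8.59, either way. A call with a gripper value outside its range is refused whole. "fingers" is the opening, from 0 (shut) to 1 (fully open), set as the call begins (left out, the last holds). The fingers move at their own pace and stop on an object; "grip_force" is the grip in N (left out, the last holds). Time passes only in rows, so rows that do not move let the fingers close, or fill a call up. It gives the time, the measured TCP pose, the force, the opening and the grip force at its end, in the units of the state.
- r.get_state(): the state, without advancing time (a new reading comes with each control period).
- r.snapshot(name): name is "scene" or "side" or "wrist"; returns (picture, depth): 420x560x3 uint8, red, green, blue; 420x560 float32, m along the optical axis (not along the pixel's ray), 0 where there is no reading.
- r.calibration(name): a dict with "fov_y" (degrees; the focal length in pixels is half the picture's height over the tangent of half this angle, whatever the lens; pixels are square), "cx", "cy" (the principal point, pixels), "k1" (the pictures are not rectified: a ray, as slopes to the right and down, at radius r is drawn at 1 + k1 r^2 times it, then the intrinsics apply), "R" (3x3) and "t" (3): a world point X has camera coordinates R X + t. Camera axes: x right, y down, z forward; pixel columns grow to the right and rows downward; lengths in m; the calibration is good to about 2 mm. A picture is of the moment at which its call begins: read the wrist's pose just before it. calibration takes no time and is no camera call; for the wrist camera it gives the pose at the moment of the call.
- r.finish_job(): hands the job in; it is judged then, once.
The state is a dict: "clock": time; "q": joint angles; "qd": joint speeds; "joint_torque": joint torques, N m; "tool_pos": TCP position; "eef_rot": TCP orientation; "contact_force": force on the tool from outside, world axes, zero at the start; "moment": the same for the moment, N m; "opening": opening from 0.0 (shut) to 1.0 (fully open); "finger_force": force on a finger pad.
Only numpy, scipy, OpenCV 4.12 (cv2) and the standard library are available. Lean on these libraries where they do the work, as an engineer would, in place of code of your own. Each camera call takes 0.05 s, during which the arm holds its last target. There are 200 camera calls.

### The job

Close the red-collared topping canister with the red-handled bayonet lid: set the lid in the mouth with its two lugs through the two gaps in the collar, push it down against the sprung plate, and turn it clockwise (seen from above) about a quarter turn to its stop, so that it stays locked flat under the collar when you let go. The canister with the green collar stays open.

Things in the scene. Friction and masses are not known exactly. Their poses are not given: they have to be found in the camera images.
- lid_center (a point): Loose lid, 0.2 kg, 50 mm high over all: white disc, 74 mm in diameter, 14 mm thick, with two red lugs at opposite sides of its edge, 108 mm tip to tip, each 18 mm wide, filling the lowest 8 mm. It starts flat on the worktop, handle up. Point on the lid's axis, 25 mm above its underside; z up, x through both lugs; a half turn makes no difference.
- lid_handle (a point): The lid's red bar handle, upright across the disc along x, in line with the lugs: 60 mm long, 16 mm thick (y), from the disc's top (14 mm above the lid's underside) to 50 mm. Grip it across its thickness. Point at the bar's middle, 32 mm above the lid's underside; axes as the lid's.
- red_canister_mouth (a point): Fixed steel canister with red collar, 132 mm wide, 90 mm high (its twin has a green collar). Point on its axis, level with the collar's top. The collar's 6 mm thick rim overhangs inward to radius 44 mm but for two gaps, 56 degrees wide, centred on this point's +x and -x, each with a white stripe outside. Under the rim lugs turn clockwise 80 degrees to a stop; the other way is blocked.
- red_canister_plate_top (a point): Aluminium plate on a spring in the red canister, 82 mm wide; point at its top centre, 10 mm below the collar's top until pressed. It yields from 6 N, takes 11 N at 8 mm and 14 N at its 12 mm limit. A lid set on it is 4 mm too high to turn; pushed 6 to 12 mm down it turns. Let go after the turn, it lifts the lugs against the rim's underside and the disc's top is level with the collar's top.
Mind the look-alikes: they are no part of the job. Several things look just like the part that bears red_canister_mouth: the one meant starts farthest from the robot's base.

How it is judged:
On the way:
1. the lid is pushed down in the red canister's mouth with its lugs in the gaps (horizontal distance between lid_center and red_canister_mouth below 0.012 m and z of lid_center in the frame of red_canister_mouth below 0.012 m and angle between the x axis of lid_center and the x axis of red_canister_mouth, either way round below 0.5 rad), for 0.05 s.
At the end, for the whole second after the job is handed in: The lid is in the red-collared canister's mouth, within 12 mm of its axis, flat within 6 degrees, turned at least 60 degrees from the gaps, its lugs held under the collar's rim (disc level with the collar's top within about 3 mm) and at rest (horizontal distance between lid_center and red_canister_mouth below 0.012 m and z of lid_center in the frame of red_canister_mouth between 0.006 and 0.0135 m and angle between the x axis of lid_center and the x axis of red_canister_mouth, either way round above 1.05 rad and angle between lid_center's own z axis and vertical below 0.1 rad); the robot touches nothing.
It also fails if it takes over 38 s, if anything falls off the work surface, if the arm or the gripper's body presses on something with over 40 N, if the wrist force passes 120 N, or if a joint passes its speed limit or range.

## Working session

There is one attempt and no reset: what is moved stays moved. The work goes in short steps, Python scripts to look and compute and a tool call to move; the robot and the scene stay as the last step left them, time stands still between calls to the robot, and variables do not carry over. Pictures are saved under pics/ and viewed, at most 10 in all, crops included, and the job is handed in when it is done.

Besides the shell and the picture viewer there is one more tool, called after ">>>" as name(argument=value, ...) on one line, values as JSON. step_arm: Moves the arm, as the interface text tells. Its arguments: {"type":"object","properties":{"increments":{"type":"array","items":{"type":"array"}},"fingers":{"type":"number"},"grip_force":{"type":"number"}},"required":["increments"]}

```bash
mkdir -p pics
cat > h.py <<'E'
import numpy as np, cv2
from plant import r
from scipy.spatial.transform import Rotation as Ro
def snap(n,f):
    c=r.calibration(n); p,d=r.snapshot(n); cv2.imwrite(f'pics/{f}.png',p[:,:,::-1]); np.savez(f'{f}.npz',p=p,d=d,**{k:np.array(v) for k,v in c.items()})
def world(f,uv,depth=None,z=None):
    a=np.load(f+'.npz'); d=a['d']; H=d.shape[0]; F=H/2/np.tan(np.radians(float(a['fov_y']))/2)
    uv=np.atleast_2d(np.array(uv,float)); K=np.array([[F,0,a['cx']],[0,F,a['cy']],[0,0,1.]])
    s=cv2.undistortPointsIter(uv[:,None],K,np.array([float(a['k1']),0,0,0]),None,None,(3,50,1e-10))[:,0]
    ray=np.c_[s,np.ones(len(s))]; R,t=a['R'],a['t']; C=-R.T@t; w=ray@R
    if z is not None: return C+w*((z-C[2])/w[:,2])[:,None]
    D=np.array([d[int(round(v)),int(round(u))] for u,v in uv]) if depth is None else depth
    return np.where(D[:,None]>0,C+w*D[:,None],np.nan)
E
python3 - <<'E'
from h import *
print(r.get_state())
for n in('scene','side','wrist'): snap(n,n+'0'); c=r.calibration(n); print(n,c['fov_y'],c['k1'],-np.array(c['R']).T@np.array(c['t']))
a=np.hstack([cv2.imread(f'pics/{n}0.png') for n in('scene','side')])
E
```

```text
{'clock': 0.0, 'q': array([-1.18817967,  0.69001904, -0.19448632,  1.56632208,  0.15730778,
        0.90246124, -0.21510602]), 'qd': array([ 0.00089535, -0.00025082, -0.00079106,  0.00175641,  0.00120653,
       -0.00083198,  0.0006353 ]), 'joint_torque': array([-1.08642649e-03, -5.27536368e+01, -1.26694467e+00, -1.53429294e+01,
       -5.25423023e-02,  6.60236881e-03,  1.71123006e-04]), 'tool_pos': array([0.21346636, 0.58676236, 0.23789328]), 'eef_rot': array([ 1.73496271e-01,  9.84834106e-01, -9.05651240e-04, -8.55721473e-05]), 'contact_force': array([ 0.22347545, -0.92170499,  0.11501413]), 'moment': array([0.03643139, 0.00937664, 0.02021785]), 'finger_force': 0.0, 'opening': 0.9962272272307812}
scene 54.293342967829375 -0.08249314137613907 [-0.029988   -0.41290684  0.61654862]
side 47.48039959810819 -0.0007956934194535752 [0.71020852 0.62790849 0.76710598]
wrist 59.36399483293505 -0.032440469733519016 [0.14688915 0.61178815 0.38532769]
```

View pics/scene0.png

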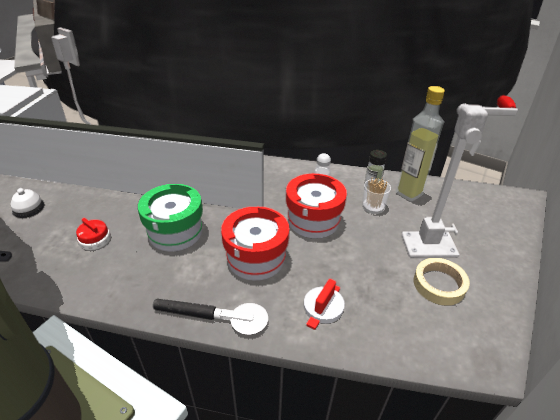

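View pics/side0.png

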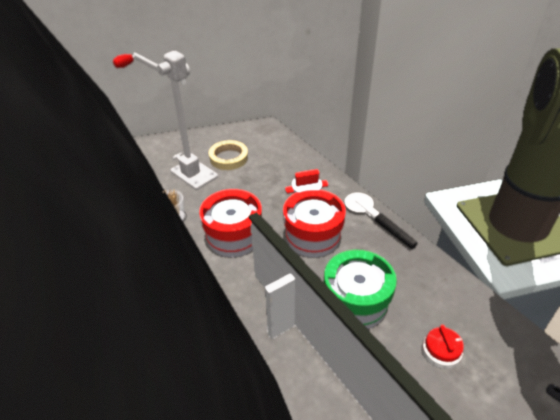

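The scene view shows two red canisters at (316,195) and (256,232), the green one at (171,208), and the lid with its bar and lugs at (325,300). A smaller red item at (92,233) is a look-alike. A low wall runs behind them.

Run:
```python
from h import *
np.set_printoptions(precision=4,suppress=True)
print('z.09 plane', world('scene0',[(316,195),(256,232),(171,208)],z=.085))
print('depth plate', world('scene0',[(308,190),(262,226),(165,214)]))
print('lid lug,handle', world('scene0',[(313,323),(327,287),(327,296),(338,310)]))
print('wall', world('scene0',[(262,148),(262,200),(2,122),(2,165),(130,140)]))
print('crank', world('scene0',[(470,115),(508,103),(432,242),(440,280)]))
print('bottle', world('scene0',[(434,95),(376,160),(323,165)]))
for f,bx in(('scene0',[(275,165,355,240),(295,275,355,335)]),('side0',[(190,180,270,260),(280,165,340,200)])):
    im=cv2.imread(f'pics/{f}.png')
    rows=[cv2.resize(im[b[1]:b[3],b[0]:b[2]],(400,300),interpolation=cv2.INTER_CUBIC) for b in bx]
    globals()[f]=np.hstack(rows)
cv2.imwrite('pics/c1.png',np.vstack([scene0,side0]))
```

```text
z.09 plane [[ 0.6235 -0.1365  0.085 ]
 [ 0.4564 -0.0905  0.085 ]
 [ 0.426   0.0982  0.085 ]]
depth plate [[ 0.6376 -0.1103  0.0794]
 [ 0.4827 -0.0875  0.0792]
 [ 0.4099  0.1013  0.079 ]]
lid lug,handle [[ 0.3794 -0.2583  0.0069]
 [ 0.4325 -0.256   0.0495]
 [ 0.4178 -0.2635  0.0446]
 [ 0.4214 -0.2868  0.016 ]]
wall [[ 0.6    -0.0145  0.1749]
 [ 0.6003 -0.0134  0.0363]
 [ 0.3861  0.5995  0.1685]
 [ 0.3666  0.6594  0.0346]
 [ 0.5006  0.2754  0.1558]]
crank [[ 0.6701 -0.3819  0.3219]
 [ 0.7868 -0.4349  0.314 ]
 [ 0.6854 -0.3897  0.0204]
 [ 0.6052 -0.4315  0.0011]]
bottle [[ 0.8425 -0.2924  0.2728]
 [ 0.811  -0.2037  0.0965]
 [ 0.7593 -0.0899  0.071 ]]
```

View pics/c1.png

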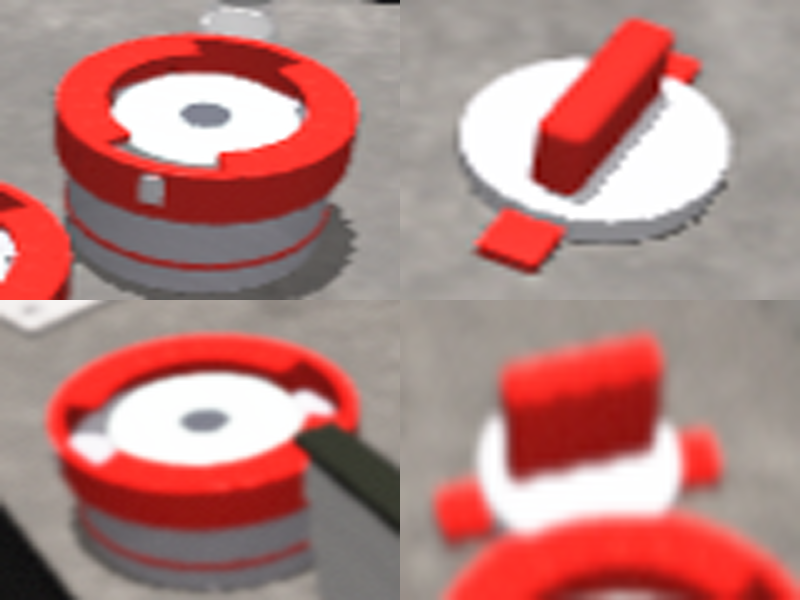

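The crop shows the far canister's near stripe at full-frame (305,212). The lid's lugs are at about (313,323) and (338,289), in line with the bar. Next I fit the poses.

```bash
cat > fit.py <<'E'
from h import *
from scipy.optimize import least_squares
def cloud(f):
    a=np.load(f+'.npz'); v,u=np.mgrid[0:420,0:560]; uv=np.c_[u.ravel(),v.ravel()].astype(float)
    P=world(f,uv); c=a['p'].reshape(-1,3).astype(int); red=(c[:,0]>110)&(c[:,1]<75)&(c[:,2]<75)
    white=(c.min(1)>140)&(c.max(1)-c.min(1)<30)
    return P,red,white
def can(f,c0=(.63,-.12)):
    P,red,white=cloud(f); m=red&(P[:,2]>.084)&(P[:,2]<.096)&(np.hypot(P[:,0]-c0[0],P[:,1]-c0[1])<.085)
    Q=P[m]; 
    # annulus: maximize points within 44..66: penalise outside radius
    def e(c):
        rr=np.hypot(Q[:,0]-c[0],Q[:,1]-c[1]); return np.maximum(0,rr-.066)+np.maximum(0,.044-rr)
    s=least_squares(e,c0,loss='soft_l1',f_scale=.002,diff_step=1e-4); c=s.x
    rr=np.hypot(*(Q[:,:2]-c).T); th=np.degrees(np.arctan2(*(Q[:,:2]-c).T[::-1]))
    k=(rr>.045)&(rr<.053)
    h=np.histogram(th[k],36,(-180,180))[0]
    return c,np.median(Q[:,2]),h,Q
def lid(f,c0=(.415,-.262)):
    P,red,white=cloud(f); d=np.hypot(P[:,0]-c0[0],P[:,1]-c0[1])
    H=P[red&(d<.06)&(P[:,2]>.046)&(P[:,2]<.054),:2]; L=P[red&(d<.07)&(P[:,2]>.003)&(P[:,2]<.012)]
    b=cv2.minAreaRect(H.astype(np.float32)*1000); 
    return b,len(H),L
E
python3 - <<'E'
from fit import *
np.set_printoptions(precision=4,suppress=True)
for f in('scene0','side0'):
    c,z,h,Q=can(f); print(f,c,z,len(Q),h)
    b,n,L=lid(f); print(b,n)
    lug=world(f,[(313,323),(338,288.6)] if f=='scene0' else [(292.5,189),(322,184.5)],z=.008); d=lug[1]-lug[0]; print('lugs',lug.mean(0),np.degrees(np.arctan2(d[1],d[0])),np.linalg.norm(d))
c=can('scene0')[0]
s=world('scene0',[(305.2,212)]); print('stripe',s,np.degrees(np.arctan2(*(s[0,:2]-c)[::-1])))
# inner gap corners, full px, z .09
g=world('scene0',[(275+128/5,165+135/4),(275+220/5,165+155/4)],z=.09); print(g,np.degrees(np.arctan2(g[:,1]-c[1],g[:,0]-c[0])))
E
```

```text
scene0 [ 0.6329 -0.1319] 0.0893926955861527 894 [ 0  0  0 12  9 11 11 13 10  9  8 11  7 10 11 11  5  0  0  0  0 11 12 10
  9 12  8  8  9 11  5 11  9 11  0  0]
((423.7402648925781, -257.4278869628906), (13.477605819702148, 58.24861145019531), 89.143798828125) 196
lugs [ 0.4261 -0.2615  0.008 ] -3.514360541220971 0.09515536285587589
side0 [ 0.6347 -0.1245] 0.0891667070368839 751 [ 0  0  0  8 13 10 12 12 12 13 14  8 13 10  9 12  0  0  0  0  0  6  7 11
 10 10 10 10 10 11  8  0  0  2  0  0]
((427.6327209472656, -252.1261444091797), (13.251507759094238, 55.51321792602539), 88.11668395996094) 74
lugs [ 0.4261 -0.248   0.008 ] 178.07096458304665 0.07591722114587358
stripe [[ 0.5679 -0.1396  0.0779]] -173.21959855929086
[[ 0.5884 -0.1172  0.09  ]
 [ 0.5936 -0.1578  0.09  ]] [ 161.7638 -146.6302]
```

>>> step_arm(increments=[[[3.5,-3.5,0.5],[0,0,2]],[[3.5,-3.5,0.5],[0,0,2]],[[3.5,-3.5,0],[0,0,2]],[[3.5,-3.5,0],[0,0,2]],[[3.5,-3.5,0],[0,0,2]],[[3.5,-3.5,0],[0,0,2]],[[0,-4.8,0],[0,0,2]],[[0,-4.8,0],[0,0,2]],[[0,-4.8,0],[0,0,2]],[[0,-4.8,0],[0,0,2]]], fingers=1.0)

```text
clock: 1.15
tool_pos: [0.4233, 0.1834, 0.2486]
eef_rot: [-0.001, 1.0, -0.0, -0.0]
contact_force: [0.2, 0.6, 0.2]
opening: 1.004
finger_force: 0.0
```

>>> step_arm(increments=[[[0,-4.8,0],[0,0,0]],[[0,-4.8,0],[0,0,0]],[[0,-4.8,0],[0,0,0]],[[0,-4.8,0],[0,0,0]],[[0,-4.8,0],[0,0,0]],[[0,-4.8,0],[0,0,0]],[[0,-4.8,0],[0,0,0]],[[0,-4.8,-1],[0,0,0]],[[0,-3,-2],[0,0,0]],[[0,-1.5,-2],[0,0,0]]])

```text
clock: 2.15
tool_pos: [0.423, -0.2476, 0.1981]
eef_rot: [0.003, 1.0, -0.001, 0.0]
contact_force: [-0.4, -0.2, -0.0]
opening: 1.001
finger_force: 0.0
```

```bash
cat > st.py <<'E'
from h import *
np.set_printoptions(precision=4,suppress=True)
def st():
    s=r.get_state(); R=Ro.from_quat(s['eef_rot']).as_matrix()
    print('t',round(s['clock'],2),'pos',s['tool_pos'],'yaw_y',np.degrees(np.arctan2(R[1,1],R[0,1])),'zax',R[:,2],'q',s['q'],'F',s['contact_force'],'M',s['moment'],'op',round(s['opening'],3),s['finger_force'])
E
python3 - <<'E'
from fit import *; from st import st
st(); snap('wrist','wrist1'); b,n,L=lid('wrist1',(.424,-.257)); print(b,n)
E
```

```text
t 2.15 pos [ 0.423  -0.2476  0.1981] yaw_y 89.7013985857962 zax [ 0.0006 -0.0018 -1.    ] q [ 0.655   0.5934 -0.3458  2.0047  0.346   0.5983  1.6411] F [-0.3911 -0.1943 -0.011 ] M [ 0.0201 -0.0403 -0.0237] op 1.001 0.0
((427.07928466796875, -255.46144104003906), (58.00600814819336, 14.48155689239502), 0.9388877153396606) 1102
```

View pics/wrist1.png

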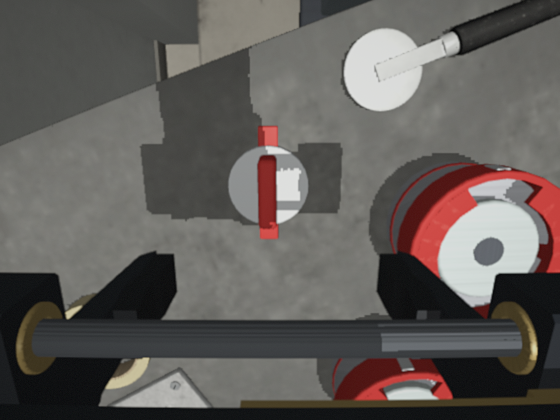

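The wrist view shows the lid at (268,190), with lugs at (268,135) and (269,232). The near red canister sits close on the right, so I check its clearance to the gripper body.

Run:
```python
from fit import *
np.set_printoptions(precision=4,suppress=True)
for f in('scene0','side0','wrist1'):
    c,z,h,Q=can(f,(.475,-.09)); print(f,c,z,len(Q))
L=world('wrist1',[(268,135),(269,232)],z=.008);d=L[1]-L[0];print(L,L.mean(0),np.degrees(np.arctan2(d[1],d[0])))
```

```text
scene0 [ 0.4628 -0.0846] 0.08934445865442042 1219
side0 [ 0.4636 -0.0783] 0.08927694428246324 860
wrist1 [ 0.4645 -0.0829] 0.09129017291333993 2972
[[ 0.3812 -0.2547  0.008 ]
 [ 0.4741 -0.2548  0.008 ]] [ 0.4277 -0.2548  0.008 ] -0.0475340582441989
```

>>> step_arm(increments=[[[0.4,-0.8,-3],[0,0,0.8]],[[0,0,-4],[0,0,0]],[[0,0,-4],[0,0,0]],[[0,0,-3],[0,0,0]],[[0,0,-2],[0,0,0]],[[0,0,-1.4],[0,0,0]],[[0,0,0],[0,0,0]],[[0,0,0],[0,0,0]],[[0,0,0],[0,0,0]],[[0,0,0],[0,0,0]]])

```text
clock: 3.2
tool_pos: [0.4281, -0.2518, 0.0257]
eef_rot: [-0.007, 1.0, -0.0, 0.001]
contact_force: [-0.2, -0.6, -0.2]
opening: 1.005
finger_force: 0.0
```

>>> step_arm(increments=[[[0,0,0],[0,0,0]],[[0,0,0],[0,0,0]],[[0,0,0],[0,0,0]],[[0,0,0],[0,0,0]],[[0,0,0],[0,0,0]],[[0,0,0],[0,0,0]],[[0,0,0],[0,0,0]],[[0,0,0],[0,0,0]],[[0,0,0],[0,0,0]],[[0,0,0],[0,0,0]]], fingers=0.0, grip_force=35)

```text
clock: 4.2
tool_pos: [0.4276, -0.252, 0.0248]
eef_rot: [-0.007, 1.0, -0.0, 0.0]
contact_force: [0.4, -0.6, -0.5]
opening: 0.179
finger_force: 35.0
```

```bash
python3 -c "from st import *; st()"
```

```text
t 4.2 pos [ 0.4276 -0.252   0.0248] yaw_y 90.79635687008829 zax [ 0.0001 -0.0004 -1.    ] q [ 0.5048  0.9097 -0.1075  2.085   0.5204  0.1718  1.5094] F [ 0.3761 -0.5533 -0.4724] M [-0.1813 -0.0433  0.0437] op 0.179 34.999901773408055
```

>>> step_arm(increments=[[[0,0,1.5],[0,0,0]],[[0,0,3],[0,0,0]],[[0,0,4],[0,0,0]],[[1,0,4],[0,0,0]],[[3,0.5,3.5],[0,0,0]],[[4,0.5,3],[0,0,0]],[[4,0.5,2],[0,0,0]],[[4,0.5,1],[0,0,0]],[[3,0,0],[0,0,0]],[[0,0,0],[0,0,0]]])

```text
clock: 5.2
tool_pos: [0.621, -0.2295, 0.2441]
eef_rot: [-0.009, 1.0, 0.001, 0.002]
contact_force: [-0.8, 0.7, -2.1]
opening: 0.18
finger_force: 35.0
```

>>> step_arm(increments=[[[0,0,0],[0,0,0]],[[0,0,0],[0,0,0]],[[0,0,0],[0,0,0]],[[0,0,0],[0,0,0]],[[0,0,0],[0,0,0]],[[0,0,0],[0,0,0]],[[0,0,0],[0,0,0]],[[0,0,0],[0,0,0]],[[0,0,0],[0,0,0]],[[0,0,0],[0,0,0]]])

```text
clock: 6.2
tool_pos: [0.6174, -0.2316, 0.2446]
eef_rot: [-0.007, 1.0, 0.0, -0.0]
contact_force: [-0.2, -0.6, -2.3]
opening: 0.18
finger_force: 35.0
```

Run:
```python
from fit import *; from st import st
st(); snap('wrist','wrist2')
c,z,h,Q=can('wrist2',(.634,-.128)); print(c,z,len(Q),h)
th=np.degrees(np.arctan2(Q[:,1]-c[1],Q[:,0]-c[0])); rr=np.hypot(*(Q[:,:2]-c).T)
k=(rr>.046)&(rr<.052); t=np.sort(th[k]); g=np.diff(t); i=np.argsort(g)[-4:]; print([(t[j],t[j+1]) for j in i],t[0],t[-1])
```

```text
t 6.2 pos [ 0.6174 -0.2316  0.2446] yaw_y 90.81880941373736 zax [-0.      0.0001 -1.    ] q [ 0.486   0.7482 -0.3828  1.4385  0.3039  1.0135  1.6197] F [-0.2332 -0.6493 -2.3167] M [ 0.0413 -0.0764 -0.0348] op 0.18 35.00004122033715
[ 0.6352 -0.1294] 0.09122577191398401 2241 [ 0  0  0  0 22 90 95 92 48  1  0  0  0  3 12  9  4  0  0  0  0 38 37 38
 21 19  6  4  3  0  0  0  0  6  8  0]
[(np.float64(-34.536372004975995), np.float64(-21.34097462636182)), (np.float64(-90.92603891620347), np.float64(-40.14916225559738)), (np.float64(-19.79733315999035), np.float64(32.204446188719466)), (np.float64(75.86032229333013), np.float64(159.00679433632124))] -134.3241195805279 160.76958325418698
```

View pics/wrist2.png

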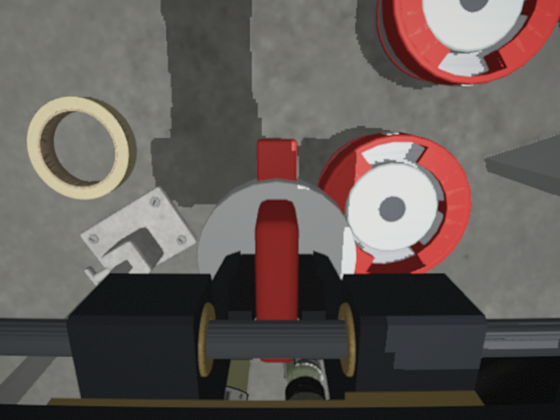

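The wrist view shows the held lid at (275,250). The target canister's plate hub is at (392,209), with its near gap at about (395,153). I zoom in for the gap corners.

Run:
```python
from h import *
im=cv2.imread('pics/wrist2.png')[125:280,310:480]; cv2.imwrite('pics/c2.png',cv2.resize(im,None,fx=3.8,fy=3.8,interpolation=cv2.INTER_CUBIC))
print(world('wrist2',[(392,209)],z=.08))
```

```text
[[ 0.63622593 -0.12841271  0.08      ]]
```

View pics/c2.png

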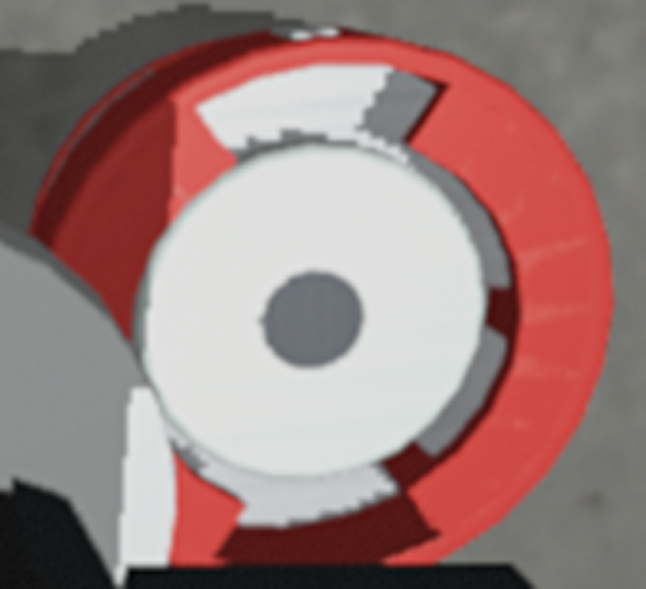

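Run:
```python
from h import *
np.set_printoptions(precision=4,suppress=True)
f=lambda L:[(310+u/3.8,125+v/3.8) for u,v in L]
h=world('wrist2',f([(312,319)]),z=.08); print(h)
g=world('wrist2',f([(197,103),(446,85),(238,155),(410,147),(243,505),(403,490),(440,538),(310,33)]),z=.09)
for c in(h[0,:2],np.array([.6352,-.1294])):
    v=g[:,:2]-c; print(np.c_[np.hypot(*v.T),np.degrees(np.arctan2(v[:,1],v[:,0]))].T)
```

```text
[[ 0.6362 -0.1283  0.08  ]]
[[   0.0608    0.0594    0.0462    0.0446    0.0452    0.0446    0.0604
     0.067 ]
 [-146.9523  159.8268 -149.6429  161.3482  -19.2444   30.254    32.9397
  -171.3094]]
[[   0.0594    0.0589    0.0448    0.044     0.0458    0.046     0.0618
     0.0659]
 [-147.3089  158.5168 -150.1999  159.6133  -17.5715   30.7998   33.2849
  -172.1058]]
```

>>> step_arm(increments=[[[0.5,2,0],[0,0,1]],[[0.5,3,0],[0,0,2]],[[0.5,3,0],[0,0,2]],[[0.4,2.3,0],[0,0,1]],[[0,0,-3],[0,0,0]],[[0,0,-4],[0,0,0]],[[0,0,-3],[0,0,0]],[[0,0,-2],[0,0,0]],[[0,0,0],[0,0,0]],[[0,0,0],[0,0,0]]])

```text
clock: 7.25
tool_pos: [0.637, -0.127, 0.1251]
eef_rot: [-0.06, 0.998, 0.001, 0.0]
contact_force: [0.8, 0.0, -1.4]
opening: 0.179
finger_force: 35.0
```

Run:
```python
from h import *; from st import st
st(); snap('wrist','wrist3'); snap('scene','scene3'); snap('side','side3')
a=[cv2.resize(cv2.imread(f'pics/{n}.png')[y:y+h,x:x+w],(400,300)) for n,x,y,w,h in(('wrist3',130,100,300,225),('scene3',255,105,120,90+30),('side3',180,150,120,90))]
a.append(np.zeros_like(a[0])); cv2.imwrite('pics/c3.png',np.vstack([np.hstack(a[:2]),np.hstack(a[2:])]))
```

```text
t 7.25 pos [ 0.637  -0.127   0.1251] yaw_y 96.90599842195066 zax [ 0.0006  0.0011 -1.    ] q [ 0.3128  0.8759 -0.3527  1.5746  0.393   0.7615  1.4813] F [ 0.7906  0.0179 -1.3521] M [0.0879 0.0512 0.0358] op 0.179 34.999944772571325
```

View pics/c3.png

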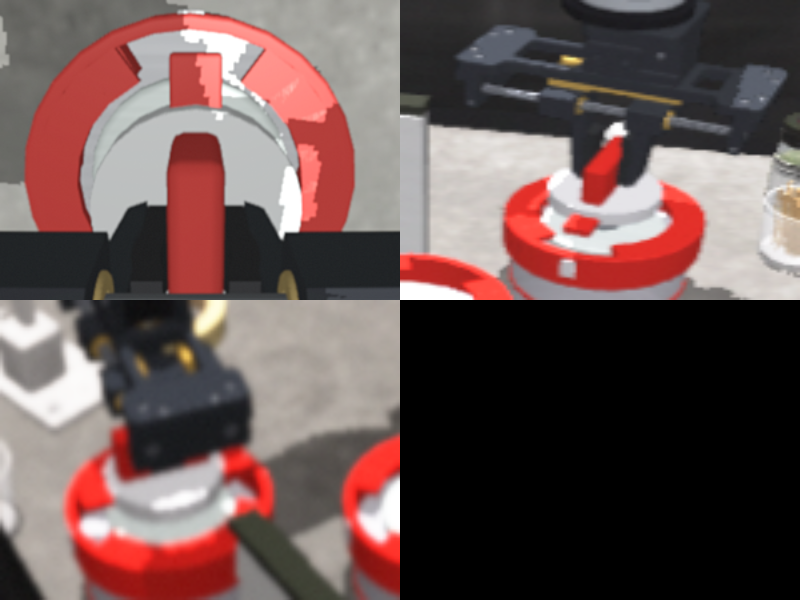

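The lid hovers concentric with the mouth. Its near lug, at crop (195,80), is centred in the gap. Now lower it onto the plate and start pressing.

>>> step_arm(increments=[[[0,0,-0.7],[0,0,0]],[[0,0,-0.7],[0,0,0]],[[0,0,-0.5],[0,0,0]],[[0,0,-0.3],[0,0,0]],[[0,0,-0.3],[0,0,0]],[[0,0,-0.2],[0,0,0]],[[0,0,-0.2],[0,0,0]],[[0,0,0],[0,0,0]],[[0,0,0],[0,0,0]],[[0,0,0],[0,0,0]]])

```text
clock: 8.4
tool_pos: [0.6361, -0.1287, 0.0968]
eef_rot: [-0.059, 0.998, -0.0, -0.0]
contact_force: [-4.4, -0.9, 8.5]
opening: 0.18
finger_force: 35.0
```

```bash
python3 -c "from st import *; st()"
```

```text
t 8.4 pos [ 0.6361 -0.1287  0.0968] yaw_y 96.80082033188984 zax [-0.0003 -0.0004 -1.    ] q [ 0.3057  0.9129 -0.3351  1.5892  0.4113  0.7103  1.466 ] F [-4.4374 -0.9365  8.4794] M [0.1252 0.7493 0.038 ] op 0.18 35.00014051795006
```

>>> step_arm(increments=[[[-0.1,0,-0.1],[0,0,0]],[[0,0,0],[0,0,-4]],[[0,0,0],[0,0,-7]],[[0,0,0],[0,0,-7]],[[0,0,0],[0,0,-7]],[[0,0,0],[0,0,-7]],[[0,0,0],[0,0,-7]],[[0,0,0],[0,0,-7]],[[0,0,0],[0,0,-7]],[[0,0,0],[0,0,-7]]])

```text
clock: 9.4
tool_pos: [0.6375, -0.1292, 0.0967]
eef_rot: [0.45, 0.893, 0.001, 0.002]
contact_force: [-0.5, -0.0, 9.6]
opening: 0.178
finger_force: 35.0
```

```bash
python3 -c "from st import *; st()"
```

```text
t 9.4 pos [ 0.6375 -0.1292  0.0967] yaw_y 36.557831498432996 zax [ 0.005  -0.0011 -1.    ] q [ 0.1584  0.8963 -0.0554  1.5992  0.073   0.6431  0.7035] F [-0.4586 -0.0309  9.5692] M [-0.2387  0.2821  0.1043] op 0.178 35.03121298737824
```

Turning freely at 60°. About 17° more remains to the stop.

>>> step_arm(increments=[[[0,0,0],[0,0,-5]],[[0,0,0],[0,0,-5]],[[0,0,0],[0,0,-3]],[[0,0,0],[0,0,-2]],[[0,0,0],[0,0,-2]],[[0,0,0],[0,0,0]],[[0,0,0],[0,0,0]],[[0,0,0],[0,0,0]],[[0,0,0],[0,0,0]],[[0,0,0],[0,0,0]]])

```text
clock: 10.4
tool_pos: [0.6375, -0.1293, 0.0966]
eef_rot: [0.575, 0.818, 0.001, 0.002]
contact_force: [0.5, 0.2, 9.8]
opening: 0.174
finger_force: 35.0
```

```bash
python3 -c "from st import *; st()"
```

```text
t 10.4 pos [ 0.6375 -0.1293  0.0966] yaw_y 19.82050574744782 zax [ 0.0049 -0.0011 -1.    ] q [ 0.1173  0.8975  0.022   1.6017 -0.0281  0.6377  0.4994] F [0.4616 0.1664 9.7512] M [-0.1687  0.2519  0.007 ] op 0.174 35.027094120159745
```

>>> step_arm(increments=[[[0,0,0],[0,0,-1]],[[0,0,0],[0,0,-1]],[[0,0,0.1],[0,0,0]],[[0,0,0.1],[0,0,0]],[[0,0,0.1],[0,0,0]],[[0,0,0.1],[0,0,0]],[[0,0,0],[0,0,0]],[[0,0,0],[0,0,0]],[[0,0,0],[0,0,0]],[[0,0,0],[0,0,0]]])

```text
clock: 11.4
tool_pos: [0.6364, -0.1293, 0.0997]
eef_rot: [0.589, 0.808, 0.0, 0.001]
contact_force: [0.8, -1.5, 7.3]
opening: 0.18
finger_force: 35.0
```

>>> step_arm(increments=[[[0,0,0],[0,0,0]],[[0,0,0],[0,0,0]],[[0,0,0],[0,0,0]],[[0,0,0],[0,0,0]],[[0,0,0],[0,0,0]],[[0,0,0],[0,0,0]],[[0,0,0],[0,0,0]],[[0,0,0],[0,0,0]],[[0,0,0],[0,0,0]],[[0,0,0],[0,0,0]]], fingers=0.6)

```text
clock: 12.4
tool_pos: [0.6354, -0.1286, 0.0986]
eef_rot: [0.589, 0.808, 0.0, -0.0]
contact_force: [0.2, -0.3, 0.3]
opening: 0.602
finger_force: 0.0
```

>>> step_arm(increments=[[[0,0,1],[0,0,0]],[[0,0,2],[0,0,0]],[[0,0,3],[0,0,0]],[[0,0,3],[0,0,0]],[[0,0,3],[0,0,0]],[[0,0,2],[0,0,0]],[[0,0,0],[0,0,0]],[[0,0,0],[0,0,0]],[[0,0,0],[0,0,0]],[[0,0,0],[0,0,0]]])

```text
clock: 13.4
tool_pos: [0.6346, -0.1284, 0.2373]
eef_rot: [0.589, 0.808, -0.001, -0.001]
contact_force: [-0.3, -0.7, -0.3]
opening: 0.603
finger_force: 0.0
```

Run:
```python
from fit import *; from st import st
st(); snap('wrist','wrist4'); snap('scene','scene4')
for f in('wrist4','scene4'):
    P,red,w=cloud(f); d=np.hypot(P[:,0]-.636,P[:,1]+.129)
    H=P[red&(d<.036)&(P[:,2]>.112)]; print(cv2.minAreaRect(H[:,:2].astype(np.float32)*1000),np.median(H[:,2]),np.percentile(H[:,2],95)); k=w&(d<.036)&(P[:,2]<.1)
    A=np.c_[P[k,:2]-[.636,-.129],np.ones(k.sum())]; print('disc plane',np.linalg.lstsq(A,P[k,2],rcond=None)[0]); k=red&(d>.046)&(d<.064)&(P[:,2]>.082); print('collar z',np.median(P[k,2]))
a=[cv2.imread('pics/wrist4.png'),cv2.resize(cv2.imread('pics/scene4.png')[150:250,265:365],(420,420))]
cv2.imwrite('pics/c4.png',cv2.resize(np.hstack(a),None,fx=.8,fy=.8))
```

```text
t 13.4 pos [ 0.6346 -0.1284  0.2373] yaw_y 17.8198633428862 zax [-0.0025  0.0005 -1.    ] q [ 0.1037  0.7203  0.0468  1.4984 -0.0387  0.9263  0.4733] F [-0.282  -0.7052 -0.2872] M [-0.0635  0.0294  0.0159] op 0.603 0.0
((636.1218872070312, -127.00230407714844), (14.266520500183105, 58.375877380371094), 18.348175048828125) 0.12658603021936077 0.12786446277227492
disc plane [-0.001   0.0052  0.0914]
collar z 0.09102660966952628
((633.8264770507812, -130.49427795410156), (18.091150283813477, 60.092498779296875), 17.86118507385254) 0.12137637527892153 0.12659080524193206
disc plane [0.084  0.0165 0.0907]
collar z 0.08980686316477327
```

View pics/c4.png

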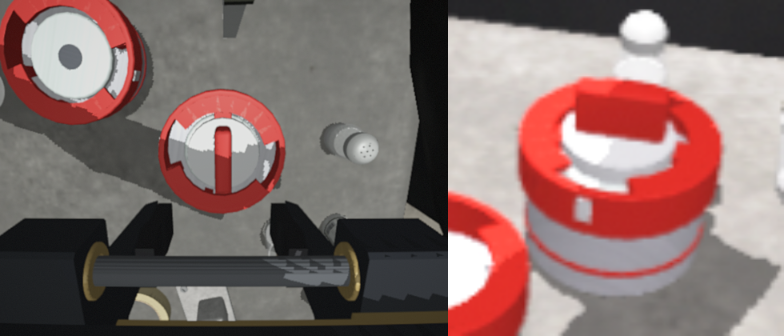

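The pictures show the lid flat and level with the collar (disc at 91.4 mm, collar at 91.0 mm). It is turned about 78° from the gaps, with the lugs hidden under the rim and the gripper clear.

```bash
python3 -c "from plant import r; print(r.finish_job())"
```

```text
the job is handed in; nothing more can be done
None
```

The lid is locked in the far red canister: flat, level with the collar and about 78° past the gaps (I did not feel the stop). I handed the job in at about 13.5 s with the gripper clear, and the hand-in returned no verdict.

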